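# Clamp an ink bottle with three clicks of a ratchet lever

## Task

Stand the short ink bottle upright in the round seat of the bench clamp and let go of it, then take the clamp's lever by its upright handle and swing it exactly three clicks, never going on to a fourth, so that the jaw grips the bottle. The lever springs back if released: finish while still holding it by the handle at the third click, and leave the other things on the table where they are.

Things in the scene. Friction and masses are not known exactly. Their poses are not given: they have to be found in the camera images.
- ink_bottle: The short ink bottle to be clamped: black plastic, round body 40 mm in diameter and 74 mm high with a paper band, short shoulder, black cap 24 mm in diameter; 100 mm high in all, 0.1 to 0.2 kg. Origin at the centre of its underside, z up its axis. It is shorter than the tall bottle and slimmer than the jar standing near it; the three may be in each other's places.
- clamp: Bench clamp fixed to the table: grey plate 12 mm thick, x -75 to +50 mm, y -85 to +165 mm. Origin on the table under the lever's pivot, z up; place and yaw vary. Along +y from the pivot: sliding jaw with rubber pad, round seat, fixed stop; jaw and stop reach 50 mm above the table. Five steel pins (the ratchet's teeth) stand under the lever 60 mm from the pivot.
- seat (a point): Centre of the seat's floor, at (0, 115, 12) mm in the clamp's frame: a round collar 52 mm inside, 60 mm outside, 12 mm high above the base plate; the bottle stands in it with 6 mm play all round. The stop's face is 23 mm beyond the centre in the clamp's +y, the open jaw's pad 34 mm before it in -y. The seat's clamp-x sides are free for fingers.
- ratchet (a joint): Angle (rad) of the clamp's level lever about its vertical pivot: 0 at rest, growing anticlockwise from above, 1.3 at most. At q the handle is 110 mm from the pivot in direction 2.967 + q of the clamp's frame (at 0 nearly its -x). Free to 0.33; the pins are passed at 0.42, 0.62, 0.82, 1.02, 1.22: a rise of 4 to 7 N at the handle 0.08 before each, then a give (the click). Third click: best held at 0.92.
- lever_post: The lever's upright handle: plain black round post 18 mm in diameter, 60 mm tall; origin at the centre of its foot, 56 mm above the table, 110 mm from the pivot; z up. It spins freely on its own axis. The lever's spring pulls it back when let go: at the handle about 3 N at rest, 7 to 10 N at the third click, up to 14 N in passing a pin. Clicks are 22 mm of handle travel apart.
- jaw_pad: Rubber pad of the sliding jaw, 36 mm wide and 28 to 50 mm above the table, sprung 9 mm; its origin lies in the clamp's mid-plane and is not its face. It meets the bottle shortly before the third click, pushes it against the stop and presses it with about 5 to 11 N there.
- tall_bottle: Bystander: slim black bottle 32 mm in diameter, 155 mm high with a pointed spout, loose; origin under its centre.
- jar: Bystander: wide white screw jar 60 mm in diameter, 55 mm high, loose; origin under its centre.
- cup: Bystander: steel rinse cup, 64 mm rim, 50 mm high, loose, beyond the clamp; origin under its centre.
- pen: Bystander: pen-shaped tattoo machine lying on its rubber rest along its x, about 135 mm long and 34 mm high, right of the clamp.
- tape: Bystander: paper tape roll lying flat, 90 mm outside, 25 mm high, right and beyond the clamp.
- tray: Bystander: steel divided tray 100 by 150 by 30 mm, left near the robot; origin under its centre.
There are look-alikes about, which are no part of the job. Leave any red look-alike of the ink_bottle alone.

How it is judged:
By the outcome, as a careful person would: the job done as asked, in the order asked, and still so for the second after the job is handed in, while the arm keeps its last pose, push and grip.
It also fails if it takes over 58 s, if anything falls off the work surface, if the arm or the gripper's body presses on something with over 40 N, if the wrist force passes 120 N, or if a joint passes its speed limit or range.

## Robot

A 6-joint arm with a two-finger parallel gripper is mounted at the origin on the work surface. World frame = base frame: x ahead of the robot, y to its left, z up, the work surface at z = 0. Lengths are in m, angles in rad, forces in N, time in s.
With the tool pointing down it reaches from about 0.25 to 0.775 m from the base axis. Payload 4 kg.
Tool frame: the origin (TCP) lies midway between the tips of the shut fingers; the grasp point (between the pads) lies robot.tcp_to_grasp behind it (robot.tcp_to_grasp is the distance from the TCP to the grasp point, in m); y points along the fingers, x is the direction in which the jaws open and shut, and the axes are right-handed (so a half turn about y gives the same grasp; the last joint's range is limited). The gripper opens to 94 mm and grips with 3 to 60 N. Pads are 16 mm wide; open, the fingers measure 119 mm over their backs; the gripper's body (75 mm by 177 mm) begins 78 mm behind the grasp point.
Start: joints at [-1.21, 0.087, 1.371, -0, 1.684, -0.103], TCP at [0.246, -0.492, 0.206] pointing down, gripper open.
Joint ranges: [-3.1, 3.1], [-0.76, 2.03], [0.27, 2.55], [-1.08, 4.22], [0.17, 2.65], [-2.57, 2.57]. Speed limits (rad/s): [2.79, 2.79, 3.14, 3.14, 3.14, 3.14].

## Interface

Orientations are given as [roll, pitch, yaw] about the fixed x, y, z axes, in that order (R = Rz(yaw) Ry(pitch) Rx(roll)).
In Python, from bench import robot gives the robot as it stands.
- The arm moves only by the tool arm_command, never from a script. Its argument "series" is text: rows parted by semicolons, each of 7 numbers parted by spaces: the turn, a rotation vector about the tool's x, y, z in rad, then the shift along the tool's x, y, z in m, then the finger opening in m, from 0 to 0.094. A call has 1 to 12 rows; each row shifts and turns the pose as measured when the row begins, along the tool's axes as they then stand; what a row does not reach is not made up. A row lasts 1/10 s, in which the tool goes at most 50 mm and 8.59 degrees, less where a joint would pass 70% of its speed; a pose out of reach is approached as far as the arm can. A call with a gripper value outside its range is refused whole. The fingers move at their own pace and stop on an object; the grip force is fixed at half the most. Time passes only in rows, so rows that do not move let the fingers close. It gives the time, the measured TCP pose, the force and the opening at its end, in the units of the state.
- robot.get_obs(): the state, without advancing time (a new reading comes with each control period).
- robot.snapshot(name): name is "scene" or "side" or "wrist"; returns the picture (384x512x3 uint8, blue, green, red); there is no depth.
- robot.camera_params(name): a dict with "fx", "fy", "cx", "cy" (pixels), "extrinsics" (4x4, takes a point from camera to world coordinates). Camera axes: x right, y up, looking along -z (the intrinsics and any distortion apply to the point x, -y, -z); pixel columns grow to the right and rows downward; lengths in m; the calibration is good to about 2 mm. The wrist camera is an equidistant fisheye: a pixel r from the principal point sees the ray r / f radians off the axis. A picture is of the moment at which its call begins: read the wrist's pose just before it. camera_params takes no time and is no camera call; for the wrist camera it gives the pose at the moment of the call.
- robot.close_job(): hands the job in, once; it reports no verdict.
Trained networks look in the newest picture that a camera, given by its name, has taken for a name from the list of things; names that differ only in an ending like _2 or _b are one class to them, and where a whole thing is asked for, a point or a joint stands for the part that bears it (a point fixed in the world has none). Each returns a list of dicts, best first, with "score" (0 to 1); they miss things now and then, are a little off and sometimes report something else, mostly with a low value. They report only what shows in the picture. A call takes as long as a camera call. They do not tell look-alikes from the thing itself.
- robot.spot_in(camera, target): "centre" ([x, y, z] in m, in the coordinates of the camera as it stood for that picture, good to about 4 mm: the middle of the surface that is visible of it).
The state is a dict: "time": time; "joint_positions": joint angles; "qvel": joint speeds; "joint_torque": joint torques, N m; "tool_pos": TCP position; "ee_rot": TCP orientation; "wrist_force": force on the tool from outside, world axes, zero at the start; "wrist_torque": the same for the moment, N m; "width": finger opening in m.
Only numpy, scipy, OpenCV 4.12 (cv2) and the standard library are available. Lean on these libraries where they do the work, as an engineer would, in place of code of your own. Each camera call takes 0.05 s, during which the arm holds its last target.

## Working session

There is one attempt and no reset: what is moved stays moved. The work goes in short steps, Python scripts to look and compute and a tool call to move; the robot and the scene stay as the last step left them, time stands still between calls to the robot, and variables do not carry over. Pictures are saved under pics/ and viewed, and the job is handed in when it is done.

Besides the shell and the picture viewer there is one more tool, called in YAML: its name, and indented under it one key for each argument. arm_command: Moves the arm, as the interface text tells. Its arguments: {"type":"object","properties":{"series":{"type":"string"}},"required":["series"]}

```bash
ls; mkdir -p pics
python3 - <<'E'
from bench import robot
import cv2
o=robot.get_obs()
for k,v in o.items(): print(k,v)
print(robot.tcp_to_grasp)
for n in ("scene","side","wrist"):
    im=robot.snapshot(n); cv2.imwrite(f"pics/{n}0.png",im)
    p=robot.camera_params(n); print(n,p)
    for t in ("ink_bottle","clamp","lever_post","jaw_pad","tall_bottle","jar","cup","pen","tape","tray"):
        import numpy as np
        for d in robot.spot_in(n,t)[:3]:
            c=np.array(d["centre"]); w=np.array(p["extrinsics"])@np.r_[c,1]
            print(n,t,round(d["score"],2),w[:3].round(3))
print(robot.get_obs()["time"])
E
```

```text
pics
time 0.0
joint_positions [-1.21010454e+00  8.79425554e-02  1.37226460e+00 -2.52666147e-05
  1.68359998e+00 -1.03125273e-01]
qvel [ 8.25325426e-05 -5.28848368e-04 -1.09288690e-03  5.24454263e-04
  1.77970102e-04 -4.57056289e-04]
joint_torque [ 8.09630660e-05 -3.40187359e+01 -3.02423072e+01  7.17314403e-02
  3.30611563e-02 -1.76494054e-04]
tool_pos [ 0.24582819 -0.49138016  0.20430574]
ee_rot [-1.57059334  0.00220531 -1.10698186]
wrist_force [-0.1248802  -0.15466534  0.94204146]
wrist_torque [-0.03437278  0.03526768  0.04302929]
width 0.09387127658046691
0.0188
scene {'fx': 412.7565653671988, 'fy': 412.7565653671988, 'cx': 259.0702212905071, 'cy': 195.03766605894816, 'extrinsics': array([[-0.86701255, -0.43265534,  0.24718129,  0.8256616 ],
       [ 0.4982517 , -0.74691728,  0.44029515,  0.53793298],
       [-0.00587207,  0.50489992,  0.86315792,  1.180073  ],
       [ 0.        ,  0.        ,  0.        ,  1.        ]])}
scene ink_bottle 0.7 [0.47  0.327 0.074]
scene ink_bottle 0.6 [0.483 0.407 0.075]
scene clamp 0.81 [ 0.575 -0.112  0.012]
scene lever_post 0.48 [ 0.481 -0.114  0
[... 1108 characters left out ...]
.333 0.039]
side cup 0.94 [0.738 0.161 0.034]
side pen 0.58 [ 0.513 -0.476  0.017]
side tape 0.77 [ 0.68  -0.402  0.021]
side tape 0.26 [ 0.573 -0.101  0.013]
side tray 0.9 [0.294 0.334 0.014]
wrist {'fx': 297.3186396354542, 'fy': 297.3186396354542, 'cx': 257.60104285770916, 'cy': 191.99901384706212, 'extrinsics': array([[ 4.47751432e-01,  8.61630535e-01,  2.38980075e-01,
         3.14623875e-01],
       [-8.94157793e-01,  4.31673645e-01,  1.18910496e-01,
        -4.57965815e-01],
       [-7.04485808e-04, -2.66928241e-01,  9.63716150e-01,
         3.84588342e-01],
       [ 0.00000000e+00,  0.00000000e+00,  0.00000000e+00,
         1.00000000e+00]])}
wrist pen 0.55 [ 0.474 -0.493  0.025]
1.65
```

View images.

View pics/scene0.png

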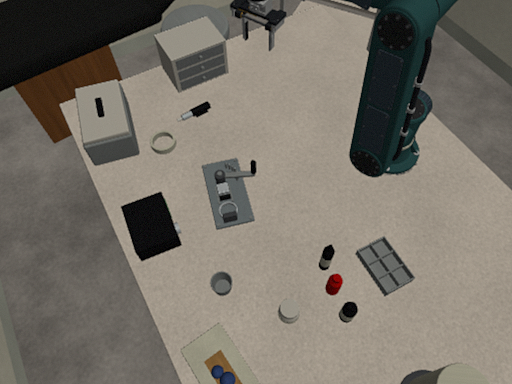

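View pics/side0.png

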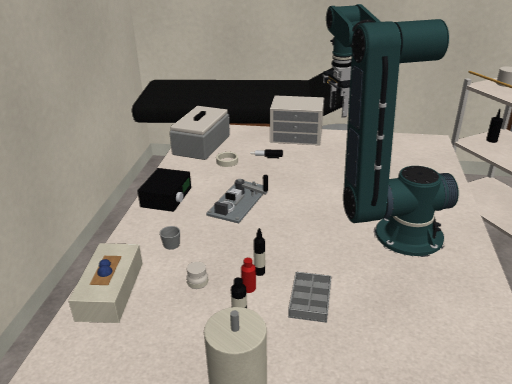

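```bash
cat > h.py <<'E'
import numpy as np, cv2
from bench import robot
from scipy.spatial.transform import Rotation as Ro
def pose():
    o=robot.get_obs(); return np.array(o["tool_pos"]), Ro.from_euler('xyz',o["ee_rot"]), o
def down(yaw): return Ro.from_euler('xyz',[-np.pi/2,0,yaw])
def plan(p1,yaw,w,n=None,step=0.045):
    p0,R0,o=pose(); R1=down(yaw); p1=np.array(p1)
    rv=(R0.inv()*R1).as_rotvec(); d=p1-p0
    if n is None: n=int(np.ceil(max(np.linalg.norm(d)/step,np.linalg.norm(rv)/0.14)))
    rows=[]
    for i in range(n):
        Ri=R0*Ro.from_rotvec(rv*i/n)
        s=Ri.inv().apply(d/n)
        rows.append(" ".join(f"{v:.3f}" for v in rv/n)+" "+" ".join(f"{v:.4f}" for v in s)+f" {w}")
    print(n,"rows"); print("; ".join(rows))
def snap(n,name):
    P=robot.camera_params(n); im=robot.snapshot(n); cv2.imwrite(f"pics/{name}.png",im); return im,P
def spot(n,t,P):
    for d in robot.spot_in(n,t)[:3]:
        w=(np.array(P["extrinsics"])@np.r_[d["centre"],1])[:3]; print(n,t,round(d["score"],2),w.round(4))
def pix(n,P,w):
    "world points -> pixels"
    c=(np.linalg.inv(P["extrinsics"])@np.c_[np.atleast_2d(w),np.ones(len(np.atleast_2d(w)))].T).T[:,:3]
    x,y,z=c[:,0],-c[:,1],-c[:,2]
    if n!="wrist": return np.c_[P["fx"]*x/z+P["cx"],P["fy"]*y/z+P["cy"]]
    r=np.hypot(x,y); th=np.arctan2(r,z); return np.c_[P["fx"]*th*x/r+P["cx"],P["fy"]*th*y/r+P["cy"]]
def ray(n,P,u,v,z):
    "pixel -> world point on plane z"
    a=(u-P["cx"])/P["fx"]; b=(v-P["cy"])/P["fy"]
    if n=="wrist":
        th=np.hypot(a,b); k=np.sin(th)/th; d=np.array([a*k,-b*k,-np.cos(th)])
    else: d=np.array([a,-b,-1.])
    E=np.array(P["extrinsics"]); d=E[:3,:3]@d; o=E[:3,3]
    return o+d*(z-o[2])/d[2]
E
python3 -c "
from h import *
plan([0.53,-0.14,0.27],0,0.094)"
```

```text
11 rows
0.000 -0.101 0.000 -0.0171 -0.0059 0.0374 0.094; 0.000 -0.101 0.000 -0.0132 -0.0059 0.0389 0.094; 0.000 -0.101 0.000 -0.0092 -0.0059 0.0401 0.094; 0.000 -0.101 0.000 -0.0052 -0.0059 0.0408 0.094; 0.000 -0.101 0.000 -0.0010 -0.0059 0.0411 0.094; 0.000 -0.101 0.000 0.0031 -0.0059 0.0410 0.094; 0.000 -0.101 0.000 0.0072 -0.0059 0.0405 0.094; 0.000 -0.101 0.000 0.0112 -0.0059 0.0395 0.094; 0.000 -0.101 0.000 0.0151 -0.0059 0.0382 0.094; 0.000 -0.101 0.000 0.0189 -0.0059 0.0365 0.094; 0.000 -0.101 0.000 0.0225 -0.0059 0.0344 0.094
```

arm_command:
  series: "0 -0.1 0 -0.017 -0.006 0.037 0.094; 0 -0.1 0 -0.013 -0.006 0.039 0.094; 0 -0.1 0 -0.009 -0.006 0.04 0.094; 0 -0.1 0 -0.005 -0.006 0.041 0.094; 0 -0.1 0 -0.001 -0.006 0.041 0.094; 0 -0.1 0 0.003 -0.006 0.041 0.094; 0 -0.1 0 0.007 -0.006 0.04 0.094; 0 -0.1 0 0.011 -0.006 0.04 0.094; 0 -0.1 0 0.015 -0.006 0.038 0.094; 0 -0.1 0 0.019 -0.006 0.036 0.094; 0 -0.1 0 0.022 -0.006 0.034 0.094; 0 0 0 0 0 0 0.094"

```text
time: 2.85
tool_pos: [0.5338, -0.1249, 0.2733]
ee_rot: [-1.57, -0.003, 0.034]
wrist_force: [0.4, -0.8, -0.4]
width: 0.0944
```

```bash
python3 -c "
from h import *
im,P=snap('wrist','w1')
print(P['extrinsics'][:3,3])
for t in ('clamp','seat','lever_post','jaw_pad'): spot('wrist',t,P)
print(pose()[0],robot.get_obs()['ee_rot'])"
```

```text
[ 0.52957147 -0.0481146   0.4524501 ]
wrist clamp 0.7 [ 0.568  -0.1197  0.012 ]
wrist seat 0.56 [ 0.565  -0.12    0.0082]
wrist lever_post 0.68 [ 0.4744 -0.1136  0.1133]
wrist jaw_pad 0.59 [ 0.5931 -0.0954  0.0518]
[ 0.53077582 -0.12974998  0.27249273] [-1.57146793e+00 -1.22054074e-04  2.40949376e-02]
```

View pics/w1.png

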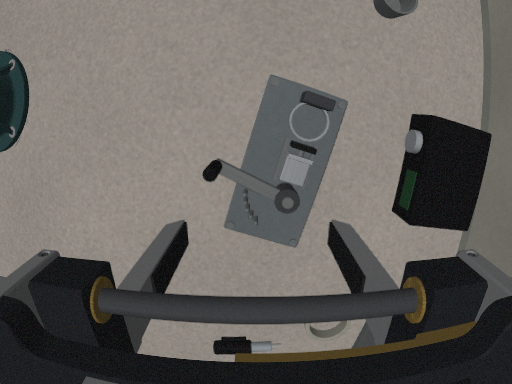

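```bash
cat > fit.py <<'E'
from h import *
from scipy.optimize import least_squares
def w_of(c,p):
    p=np.atleast_2d(np.array(p,float)); k,s=np.cos(c[2]),np.sin(c[2])
    return np.c_[c[0]+k*p[:,0]-s*p[:,1], c[1]+s*p[:,0]+k*p[:,1], p[:,2]]
E
python3 - <<'E'
from fit import *
import pickle
P=robot.camera_params('wrist'); pickle.dump(P,open('P1.pkl','wb'))
L=np.array([[-75,165,12],[50,165,12],[50,-85,12],[-75,-85,12]])/1e3
px=np.array([[272,75],[347,101],[297,246],[225,226]])
r=least_squares(lambda c:(pix('wrist',P,w_of(c,L))-px).ravel(),[.59,-.13,-.2])
print(r.x,r.fun.reshape(4,2).round(1))
im=cv2.imread('pics/w1.png')
s=4; big=cv2.resize(im[60:260,190:370],None,fx=s,fy=s,interpolation=cv2.INTER_CUBIC)[:600]
big=cv2.resize(im[60:260,190:370],None,fx=3,fy=3,interpolation=cv2.INTER_CUBIC)
c=r.x
def dr(pts,col,closed=False):
    q=(pix('wrist',P,w_of(c,pts))-[190,60]+.5)*3-.5
    cv2.polylines(big,[q.round().astype(int)],closed,col,1,cv2.LINE_AA)
dr(L,(0,255,0),True)
a=np.linspace(0,2*np.pi,40)
for rr in(.026,.030): dr(np.c_[rr*np.cos(a),.115+rr*np.sin(a),0*a+.024],(0,0,255))
h=2.967; hx,hy=.11*np.cos(h),.11*np.sin(h)
for z in(.056,.116): dr(np.c_[hx+.009*np.cos(a),hy+.009*np.sin(a),0*a+z],(255,255,0))
cv2.imwrite('pics/w1fit.png',cv2.convertScaleAbs(big,alpha=1.5))
print(w_of(c,[0,.115,.012]),w_of(c,[hx,hy,.056]))
E
```

```text
[ 0.57337235 -0.17354058 -0.27189219] [[-1.4 -2.2]
 [ 2.7 -0.8]
 [ 0.2  2. ]
 [-1.2  1.7]]
[[ 0.60425613 -0.06276517  0.012     ]] [[ 0.47415559 -0.12604284  0.056     ]]
```

View pics/w1fit.png

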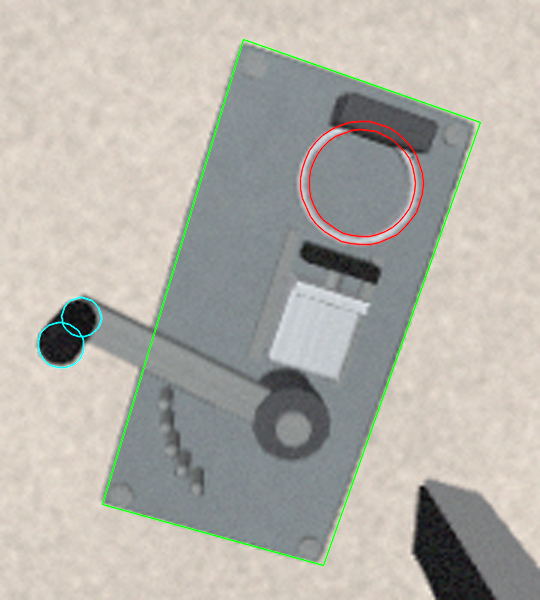

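Run:
```python
from fit import *
P0=robot.camera_params('wrist')
im,P=snap('wrist','w2'); P1=robot.camera_params('wrist')
print(P0['extrinsics'][:3,3],P['extrinsics'][:3,3],P1['extrinsics'][:3,3])
L=np.array([[-75,165,12],[50,165,12],[50,-85,12],[-75,-85,12]])/1e3
c=[.57337,-.17354,-.27189]
g=cv2.cvtColor(im,cv2.COLOR_BGR2GRAY)
big=cv2.resize(im[60:260,190:370],None,fx=3,fy=3,interpolation=cv2.INTER_CUBIC)
# edge refine: sample along each edge, find max gradient across
pts=[];
def edges(c):
    obs=[];loc=[]
    for i in range(4):
        A,B=L[i],L[(i+1)%4]; n=np.array([(B-A)[1],-(B-A)[0],0]); n/=np.linalg.norm(n); n=-n
        for t in np.linspace(.08,.92,30):
            q=A+(B-A)*t; ss=np.linspace(-.009,.009,37)
            uv=pix('wrist',P,w_of(c,q+ss[:,None]*n)).astype(np.float32)
            v=cv2.remap(cv2.GaussianBlur(g,(3,3),0).astype(np.float32),uv[:,0][None],uv[:,1][None],cv2.INTER_LINEAR)[0]
            d=np.abs(np.gradient(v)); k=d.argmax()
            if d[k]>1.5: loc.append((q,n)); obs.append(ss[k])
    return loc,np.array(obs)
c=np.array(c)
for it in range(4):
    loc,obs=edges(c)
    target=np.array([pix('wrist',P,w_of(c,q+s*n))[0] for (q,n),s in zip(loc,obs)])
    Q=np.array([q for q,n in loc]); N=np.array([n for q,n in loc])
    def f(cc):
        a=pix('wrist',P,w_of(cc,Q)); b=pix('wrist',P,w_of(cc,Q+.001*N))-a; b/=np.linalg.norm(b,axis=1)[:,None]
        return ((target-a)*b).sum(1)
    r=least_squares(f,c,loss='soft_l1',f_scale=.5); c=r.x
print(c,len(obs),np.median(np.abs(r.fun)))
for i in range(4):
    pass
def dr(pts,col,closed=False):
    q=(pix('wrist',P,w_of(c,pts))-[190,60]+.5)*3-.5
    cv2.polylines(big,[q.round().astype(int)],closed,col,1,cv2.LINE_AA)
dr(L,(0,255,0),True)
a=np.linspace(0,2*np.pi,40)
for rr in(.026,.030): dr(np.c_[rr*np.cos(a),.115+rr*np.sin(a),0*a+.024],(0,0,255))
h=2.967; hx,hy=.11*np.cos(h),.11*np.sin(h)
for z in(.056,.116): dr(np.c_[hx+.009*np.cos(a),hy+.009*np.sin(a),0*a+z],(255,255,0))
cv2.imwrite('pics/w2fit.png',cv2.convertScaleAbs(big,alpha=1.5))
print(w_of(c,[0,.115,.012]),w_of(c,[hx,hy,.056]))
print(robot.get_obs()['time'],robot.get_obs()['joint_positions'])
plan([0.46,0.20,0.34],0,0.094)
```

```text
[ 0.52778325 -0.05266605  0.45153825] [ 0.52778325 -0.05266605  0.45153825] [ 0.52773659 -0.0528176   0.45159288]
[ 0.57556577 -0.16812822 -0.26541783] 118 0.3024663925634615
[[ 0.60573171 -0.05715517  0.012     ]] [[ 0.47604358 -0.12127383  0.056     ]]
3.15 [-3.43485282e-01  7.57226446e-02  1.25137599e+00 -4.26779422e-04
  1.81400889e+00 -3.67388742e-01]
8 rows
0.000 0.003 0.000 -0.0079 -0.0085 0.0414 0.094; 0.000 0.003 0.000 -0.0080 -0.0085 0.0414 0.094; 0.000 0.003 0.000 -0.0081 -0.0085 0.0414 0.094; 0.000 0.003 0.000 -0.0082 -0.0084 0.0414 0.094; 0.000 0.003 0.000 -0.0083 -0.0084 0.0413 0.094; 0.000 0.003 0.000 -0.0085 -0.0084 0.0413 0.094; 0.000 0.003 0.000 -0.0086 -0.0084 0.0413 0.094; 0.000 0.003 0.000 -0.0087 -0.0084 0.0413 0.094
```

View pics/w2fit.png

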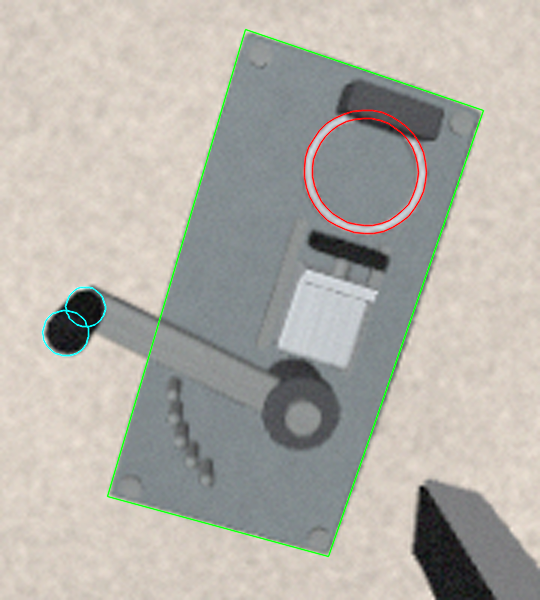

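arm_command:
  series: "0 0 0 -0.006 -0.009 0.045 0.094; 0 0 0 -0.006 -0.009 0.045 0.094; 0 0 0 -0.006 -0.009 0.045 0.094; 0 0 0 -0.006 -0.009 0.045 0.094; 0 0 0 -0.006 -0.009 0.045 0.094; 0 0 0 -0.006 -0.009 0.045 0.094; 0 0 0 -0.006 -0.009 0.045 0.094; 0 0 0 -0.006 -0.006 0.045 0.094; 0 0 0 -0.006 0 0.045 0.094; 0 0 0 0 0 0 0.094; 0 0 0 0 0 0 0.094"

```text
time: 4.25
tool_pos: [0.4699, 0.2737, 0.3415]
ee_rot: [-1.571, 0.002, -0.011]
wrist_force: [0.0, 0.1, -0.2]
width: 0.0937
```

```bash
python3 -c "
from h import *
im,P=snap('wrist','w3')
for t in ('ink_bottle','tall_bottle','jar'): spot('wrist',t,P)
import pickle; pickle.dump(P,open('P3.pkl','wb'))
print(pose()[0],robot.get_obs()['ee_rot'])"
```

```text
wrist ink_bottle 0.83 [0.4606 0.3159 0.0786]
wrist tall_bottle 0.58 [0.4469 0.2548 0.1159]
wrist tall_bottle 0.53 [ 0.4961 -0.1234  0.0542]
wrist jar 0.93 [0.6038 0.3122 0.0517]
wrist jar 0.73 [0.4703 0.3937 0.076 ]
[0.47034045 0.27252396 0.34143092] [-1.57053737  0.00218992 -0.01331152]
```

View pics/w3.png

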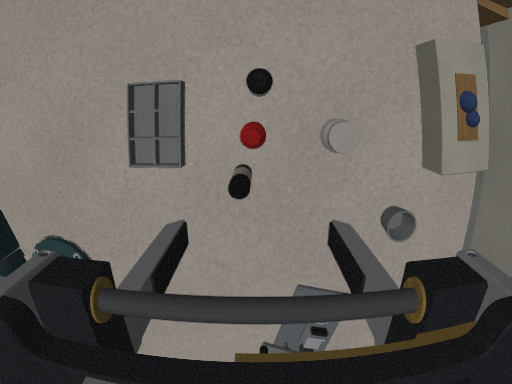

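Run:
```python
from h import *
import pickle
P=pickle.load(open('P3.pkl','rb'));im=cv2.imread('pics/w3.png')
m=(im.max(2)<60).astype(np.uint8); n,l,s,cen=cv2.connectedComponentsWithStats(m)
k=l[81,260]; print(s[k],cen[k]); obs=(l==k).astype(np.uint8)
a=np.linspace(0,2*np.pi,60)
def model(c):
    q=[]
    for r,z0,z1 in((.02,.0,.074),(.012,.074,.1)):
        for z in(z0,z1): q.append(pix('wrist',P,np.c_[c[0]+r*np.cos(a),c[1]+r*np.sin(a),0*a+z]))
    M=np.zeros((384*4,512*4),np.uint8)
    for g in (np.vstack(q[:2]),np.vstack(q[2:])):
        cv2.fillConvexPoly(M,cv2.convexHull(((g+.5)*4-.5).round().astype(np.int32)),1)
    return M
big=cv2.resize(obs,None,fx=4,fy=4,interpolation=cv2.INTER_NEAREST)
best=max(((( model((x,y))&big).sum()/(model((x,y))|big).sum(),x,y) for x in np.arange(.46,.495,.0015) for y in np.arange(.385,.425,.0015)))
print(best)
im2=cv2.resize(im[30:220,200:360],None,fx=3,fy=3,interpolation=cv2.INTER_CUBIC)
C=cv2.findContours(model(best[1:]),0,1)[0]
for c in C: cv2.polylines(im2,[(((c.reshape(-1,2)+.5)/4-[200,30])*3).astype(int)],True,(0,255,0),1)
for c in cv2.findContours(big,0,1)[0]: cv2.polylines(im2,[(((c.reshape(-1,2)+.5)/4-[200,30])*3).astype(int)],True,(0,0,255),1)
cv2.imwrite('pics/w3fit.png',cv2.convertScaleAbs(im2,alpha=1.5))
```

```text
[247  69  25  26 524] [258.99045802  81.01526718]
(np.float64(0.8492192253092679), np.float64(0.47200000000000003), np.float64(0.397))
```

View pics/w3fit.png

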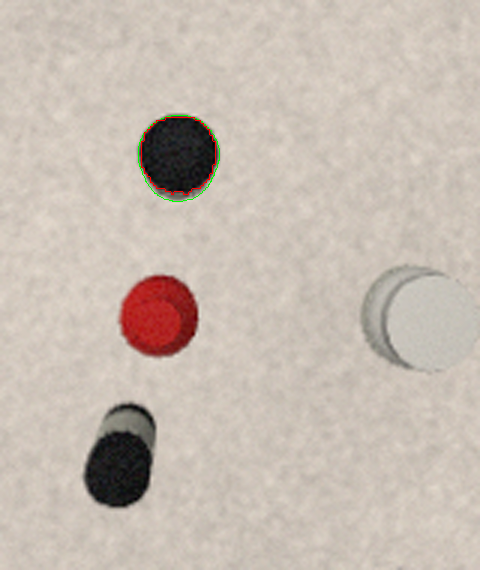

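```bash
python3 -c "
from h import *
plan([0.472,0.397,0.15],0,0.094,6)"
```

```text
6 rows
-0.000 -0.002 -0.000 0.0001 0.0319 0.0207 0.094; -0.000 -0.002 -0.000 0.0001 0.0319 0.0207 0.094; -0.000 -0.002 -0.000 0.0001 0.0319 0.0207 0.094; -0.000 -0.002 -0.000 0.0002 0.0319 0.0207 0.094; -0.000 -0.002 -0.000 0.0002 0.0319 0.0207 0.094; -0.000 -0.002 -0.000 0.0002 0.0319 0.0207 0.094
```

arm_command:
  series: "0 -0.002 0 0 0.01 0.035 0.094; 0 -0.002 0 0 0.03 0.03 0.094; 0 -0.002 0 0 0.035 0.03 0.094; 0 -0.002 0 0 0.035 0.03 0.094; 0 -0.002 0 0 0.04 0 0.094; 0 -0.002 0 0 0.04 0 0.094; 0 0 0 0 0 0 0.094; 0 0 0 0 0 0 0.094"

```text
time: 5.25
tool_pos: [0.4808, 0.3904, 0.15]
ee_rot: [-1.568, -0.007, -0.024]
wrist_force: [0.5, 0.0, 0.6]
width: 0.0939
```

```bash
python3 -c "
from h import *
print(pose()[0],robot.get_obs()['ee_rot'])
plan([0.472,0.397,0.032],0,0.094,4)"
```

```text
[0.4807549  0.39038503 0.15002223] [-1.56844929 -0.00687088 -0.0235235 ]
4 rows
-0.001 -0.006 0.002 -0.0024 0.0295 0.0015 0.094; -0.001 -0.006 0.002 -0.0024 0.0295 0.0016 0.094; -0.001 -0.006 0.002 -0.0023 0.0295 0.0016 0.094; -0.001 -0.006 0.002 -0.0022 0.0295 0.0016 0.094
```

arm_command:
  series: "0 -0.01 0.003 -0.008 0 0.006 0.094; 0 -0.01 0.003 0 0.03 0 0.094; 0 0 0 0 0.03 0 0.094; 0 0 0 0 0 0 0.094"

```text
time: 5.65
tool_pos: [0.479, 0.3999, 0.1025]
ee_rot: [-1.555, -0.018, -0.006]
wrist_force: [-0.5, 0.4, -0.5]
width: 0.0939
```

```bash
python3 -c "
from h import *
im,P=snap('wrist','w4')
print(pose()[0],robot.get_obs()['ee_rot'])
a=np.linspace(0,2*np.pi,60)
for c,col in (((.472,.397),(0,255,0)),):
  for r,z in((.012,.1),(.012,.074),(.02,.074),(.02,0)):
    q=pix('wrist',P,np.c_[c[0]+r*np.cos(a),c[1]+r*np.sin(a),0*a+z])
    cv2.polylines(im,[q.round().astype(int)],True,col,1)
cv2.imwrite('pics/w4fit.png',cv2.convertScaleAbs(im,alpha=1.5))
plan([0.472,0.397,0.032],0,0.094,3)"
```

```text
[0.480389   0.40089121 0.10561385] [-1.55243065 -0.02194621 -0.00578451]
3 rows
-0.006 -0.002 0.007 -0.0033 0.0244 -0.0018 0.094; -0.006 -0.002 0.007 -0.0032 0.0245 -0.0016 0.094; -0.006 -0.002 0.007 -0.0030 0.0245 -0.0015 0.094
```

View pics/w4fit.png

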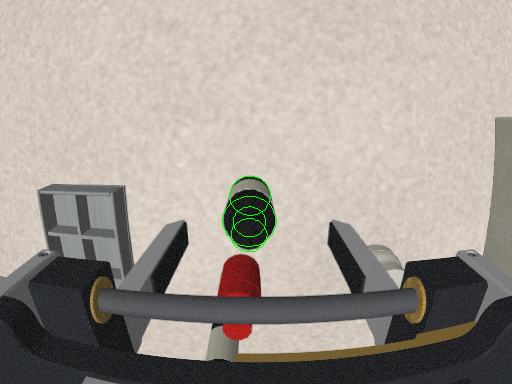

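arm_command:
  series: "-0.009 -0.003 0.01 -0.008 0.005 -0.003 0.094; -0.009 -0.003 0.01 0 0.03 0 0.094; 0 0 0 0 0.03 0 0.094; 0 0 0 0 0 0 0.094"

```text
time: 6.1
tool_pos: [0.4778, 0.4029, 0.0529]
ee_rot: [-1.559, -0.018, 0.001]
wrist_force: [-0.9, -0.6, -0.7]
width: 0.0942
```

```bash
python3 -c "
from h import *
print(pose()[0],robot.get_obs()['ee_rot'])
plan([0.472,0.397,0.032],0,0.094,1)"
```

```text
[0.47780113 0.4029156  0.05292412] [-1.55903324e+00 -1.78135707e-02  1.14440090e-03]
1 rows
-0.012 0.001 0.018 -0.0062 0.0207 -0.0062 0.094
```

arm_command:
  series: "-0.012 0 0.018 -0.007 0.012 -0.007 0.094; -0.012 0 0.018 -0.004 0.012 -0.004 0.094; 0 0 0 0 0 0 0.094"

```text
time: 6.4
tool_pos: [0.4685, 0.3932, 0.0337]
ee_rot: [-1.58, 0.014, 0.002]
wrist_force: [-0.1, -0.5, -0.1]
width: 0.0943
```

```bash
python3 -c "
from h import *
print(pose()[0],robot.get_obs()['ee_rot'])
plan([0.472,0.397,0.032],0,0.094,1)"
```

```text
[0.4684803  0.39324153 0.03366152] [-1.57995094  0.01397969  0.00170114]
1 rows
0.009 0.002 -0.014 0.0035 0.0016 0.0038 0.094
```

arm_command:
  series: "0.008 0 -0.012 0.003 0.001 0.003 0.094; 0 0 0 0 0 0 0.094; 0 0 0 0 0 0 0.07; 0 0 0 0 0 0 0.05; 0 0 0 0 0 0 0.03; 0 0 0 0 0 0 0.02; 0 0 0 0 0 0 0.02; 0 0 0 0 0 0 0.02; 0 0 0 0 0 0 0.02"

```text
time: 7.3
tool_pos: [0.4735, 0.3977, 0.0359]
ee_rot: [-1.568, -0.004, 0.002]
wrist_force: [-0.3, -0.3, -0.7]
width: 0.0417
```

```bash
python3 -c "
from h import *
p,R,o=pose(); print(p,o['ee_rot'],o['width'],o['wrist_force'])
im,P=snap('side','s5'); cv2.imwrite('pics/s5c.png',cv2.resize(im[180:340,150:350],None,fx=3,fy=3))"
```

```text
[0.4735066  0.3976733  0.03592756] [-1.56803342e+00 -3.54615701e-03  1.51784200e-03] 0.04167940261735721 [-0.31518524 -0.26030803 -0.69576744]
```

View pics/s5c.png

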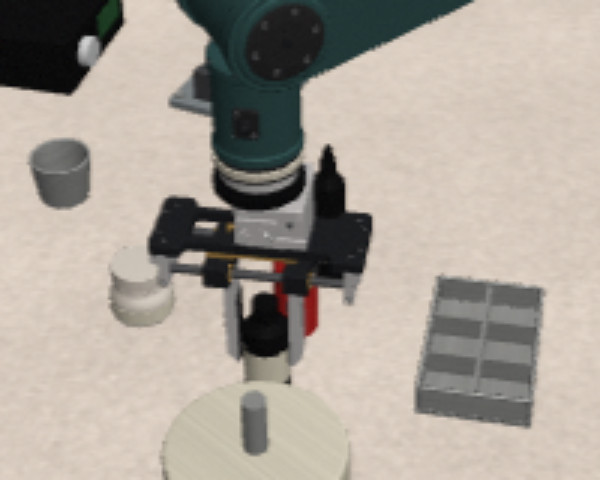

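arm_command:
  series: "0 0 0 0 0 0 0.02; 0 0 0 0 0 0 0.02; 0 0 0 0 -0.015 0 0.02; 0 0 0 0 -0.03 0 0.02; 0 0 0 0 -0.03 0 0.02; 0 0 0 0 -0.04 0 0.02; 0 0 0 0 -0.04 0 0.02; 0 0 0 0 -0.04 0 0.02; 0 0 0 0 -0.04 0 0.02; 0 0 0 0 -0.02 0 0.02; 0 0 0 0 0 0 0.02; 0 0 0 0 0 0 0.02"

```text
time: 8.55
tool_pos: [0.4702, 0.3953, 0.304]
ee_rot: [-1.571, 0.0, 0.002]
wrist_force: [0.4, 0.2, -2.5]
width: 0.039
```

```bash
python3 -c "
from h import *
p,R,o=pose(); print(p,o['ee_rot'],o['width'],o['wrist_force'])
plan([0.6057,-0.0572,0.20],-0.2654,0.02,12)"
```

```text
[0.47024988 0.39533072 0.30400541] [-1.57078551e+00  2.73613755e-04  1.54020655e-03] 0.03902238642889393 [ 0.41028869  0.20108106 -2.54097054]
12 rows
0.000 0.022 -0.000 0.0112 0.0087 -0.0377 0.02; 0.000 0.022 -0.000 0.0121 0.0087 -0.0375 0.02; 0.000 0.022 -0.000 0.0129 0.0087 -0.0372 0.02; 0.000 0.022 -0.000 0.0137 0.0087 -0.0369 0.02; 0.000 0.022 -0.000 0.0145 0.0087 -0.0366 0.02; 0.000 0.022 -0.000 0.0153 0.0087 -0.0362 0.02; 0.000 0.022 -0.000 0.0162 0.0087 -0.0359 0.02; 0.000 0.022 -0.000 0.0169 0.0087 -0.0355 0.02; 0.000 0.022 -0.000 0.0177 0.0087 -0.0351 0.02; 0.000 0.022 -0.000 0.0185 0.0087 -0.0347 0.02; 0.000 0.022 -0.000 0.0193 0.0087 -0.0343 0.02; 0.000 0.022 -0.000 0.0200 0.0087 -0.0339 0.02
```

arm_command:
  series: "0 0.022 0 0.011 0 -0.038 0.02; 0 0.022 0 0.012 0 -0.037 0.02; 0 0.022 0 0.013 0 -0.037 0.02; 0 0.022 0 0.014 0 -0.037 0.02; 0 0.022 0 0.014 0.01 -0.037 0.02; 0 0.022 0 0.015 0.01 -0.036 0.02; 0 0.022 0 0.016 0.01 -0.036 0.02; 0 0.022 0 0.017 0.015 -0.035 0.02; 0 0.022 0 0.018 0.015 -0.035 0.02; 0 0.022 0 0.018 0.015 -0.034 0.02; 0 0.022 0 0.019 0.01 -0.03 0.02; 0 0 0 0 0 0 0.02"

```text
time: 9.75
tool_pos: [0.584, -0.0292, 0.1854]
ee_rot: [-1.587, 0.044, -0.245]
wrist_force: [-0.4, 0.4, -1.6]
width: 0.0392
```

```bash
python3 -c "
from h import *
p,R,o=pose(); print(p,o['ee_rot'],o['width'],o['wrist_force'])
im,P=snap('wrist','w6')
plan([0.6057,-0.0572,0.12],-0.2654,0.02,4)"
```

```text
[ 0.58402028 -0.02924883  0.18542494] [-1.58701776  0.04353847 -0.24511323] 0.03916508667499164 [-0.4273119   0.38592041 -1.63964724]
4 rows
0.004 0.006 -0.011 0.0079 0.0162 -0.0057 0.02; 0.004 0.006 -0.011 0.0078 0.0163 -0.0057 0.02; 0.004 0.006 -0.011 0.0076 0.0163 -0.0057 0.02; 0.004 0.006 -0.011 0.0075 0.0164 -0.0058 0.02
```

View pics/w6.png

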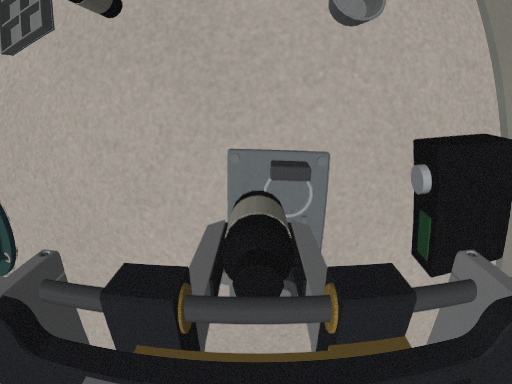

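arm_command:
  series: "0.006 0.006 -0.015 0.012 0 -0.01 0.02; 0.006 0.006 -0.015 0.01 0.02 -0.008 0.02; 0.004 0.006 -0.01 0.006 0.025 -0.004 0.02; 0 0 0 0 0.015 0 0.02; 0 0 0 0 0 0 0.02; 0 0 0 0 0 0 0.02"

```text
time: 10.4
tool_pos: [0.6059, -0.0532, 0.1232]
ee_rot: [-1.568, -0.001, -0.255]
wrist_force: [0.1, 0.4, -0.1]
width: 0.0395
```

```bash
python3 -c "
from h import *
p,R,o=pose(); print(p,o['ee_rot'],o['width'],o['wrist_force'])
plan([0.6057,-0.0572,0.11],-0.2654,0.02,1)"
```

```text
[ 0.6058762  -0.05315164  0.12324498] [-1.56769109e+00 -5.57699637e-04 -2.54800721e-01] 0.039544646875257425 [ 0.12682652  0.43761703 -0.07298354]
1 rows
-0.003 0.011 0.001 0.0008 0.0132 -0.0040 0.02
```

arm_command:
  series: "-0.003 0.011 0 0.001 0.01 -0.004 0.02; 0 0 0 0 0 0 0.02; 0 0 0 0 0 0 0.02"

```text
time: 10.7
tool_pos: [0.6074, -0.0568, 0.1155]
ee_rot: [-1.571, -0.006, -0.265]
wrist_force: [-0.3, -0.1, -1.4]
width: 0.0394
```

Run:
```python
from fit import *
p,R,o=pose(); print(p,o['ee_rot'],o['width'],o['wrist_force'])
plan([0.6057,-0.0572,0.09],-0.2654,0.02,1)
c=[.57557,-.16813,-.26542]
a=np.linspace(0,2*np.pi,40)
out=[]
for n,(x0,y0,w,h) in dict(wrist=(170,130,200,150),scene=(180,130,130,110),side=(190,160,130,100)).items():
    im,P=snap(n,n+'7'); s=4 if n=='wrist' else 6
    big=cv2.convertScaleAbs(cv2.resize(im[y0:y0+h,x0:x0+w],None,fx=s,fy=s,interpolation=cv2.INTER_CUBIC),alpha=1.4)
    def dr(W,col,cl=False):
        q=(pix(n,P,W)-[x0,y0]+.5)*s-.5; cv2.polylines(big,[q.round().astype(int)],cl,col,1,cv2.LINE_AA)
    L=np.array([[-75,165,12],[50,165,12],[50,-85,12],[-75,-85,12]])/1e3
    dr(w_of(c,L),(0,255,0),True)
    for rr in(.026,.030): dr(w_of(c,np.c_[rr*np.cos(a),.115+rr*np.sin(a),0*a+.024]),(0,0,255))
    b=p-[0,0,.036]
    for r,z in((.02,0),(.02,.074),(.012,.1)): dr(np.c_[b[0]+r*np.cos(a),b[1]+r*np.sin(a),b[2]+z+0*a],(255,255,0))
    cv2.imwrite(f'pics/{n}7f.png',big)
```

```text
[ 0.60743289 -0.0567666   0.11549299] [-1.57053258 -0.00572456 -0.26476722] 0.039401526665878074 [-0.3266104  -0.05942862 -1.39580258]
1 rows
-0.000 0.001 0.006 -0.0017 0.0255 -0.0009 0.02
```

View pics/wrist7f.png

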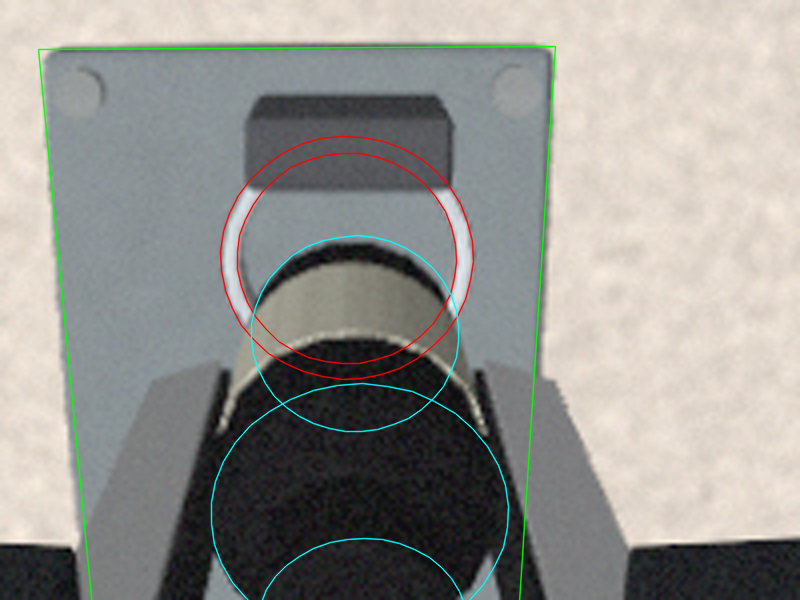

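View pics/scene7f.png

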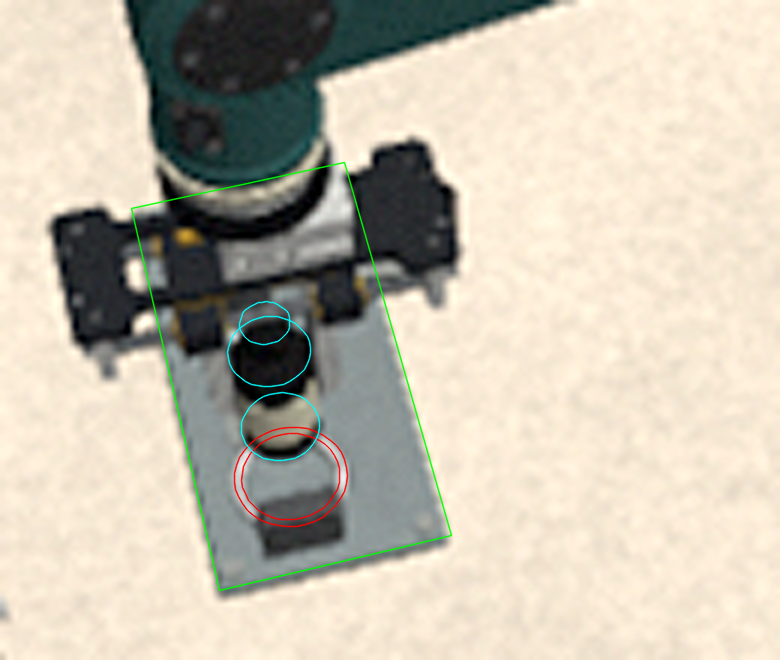

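View pics/side7f.png

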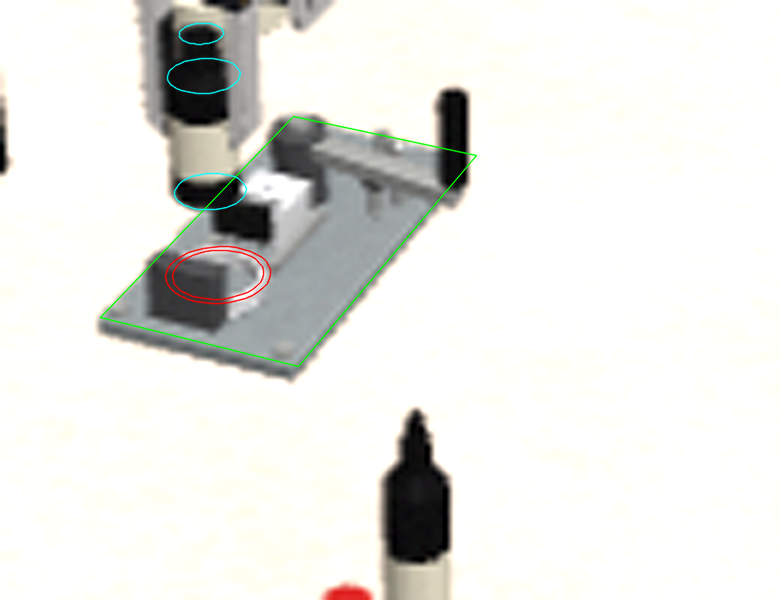

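arm_command:
  series: "0 0 0.005 -0.001 0.015 -0.001 0.02; 0 0 0 0 0.018 0 0.02; 0 0 0 0 0.01 0 0.02; 0 0 0 0 0 0 0.02; 0 0 0 0 0 0 0.02"

```text
time: 11.35
tool_pos: [0.6059, -0.0577, 0.0692]
ee_rot: [-1.571, 0.0, -0.265]
wrist_force: [0.6, 0.4, -1.0]
width: 0.0392
```

Run:
```python
from h import *
p,R,o=pose(); print(p,o['ee_rot'],o['width'],o['wrist_force'])
plan([0.6057,-0.0572,0.047],-0.2654,0.02,1)
```

```text
[ 0.60590485 -0.05774243  0.06923051] [-1.57065817e+00  2.54740829e-04 -2.64865239e-01] 0.039225187040347866 [ 0.63665033  0.38781953 -0.95536112]
1 rows
-0.000 0.001 -0.000 -0.0003 0.0222 0.0005 0.02
```

arm_command:
  series: "0 0 0 0 0.008 0 0.02; 0 0 0 0 0.007 0 0.02; 0 0 0 0 0.004 0 0.02; 0 0 0 0 0.002 0 0.02; 0 0 0 0 0 0 0.02"

```text
time: 11.85
tool_pos: [0.6071, -0.058, 0.0481]
ee_rot: [-1.57, -0.003, -0.265]
wrist_force: [-0.3, -0.5, -1.2]
width: 0.0394
```

Run:
```python
from h import *
p,R,o=pose(); print(p,o['ee_rot'],o['width'],o['wrist_force'])
snap('side','side8'); im=cv2.imread('pics/side8.png')
cv2.imwrite('pics/side8c.png',cv2.resize(im[160:260,190:320],None,fx=6,fy=6,interpolation=cv2.INTER_CUBIC))
```

```text
[ 0.60705118 -0.05799217  0.04807431] [-1.57046413 -0.00275883 -0.26488722] 0.03938969866771215 [-0.30926474 -0.52216343 -1.16437065]
```

View pics/side8c.png

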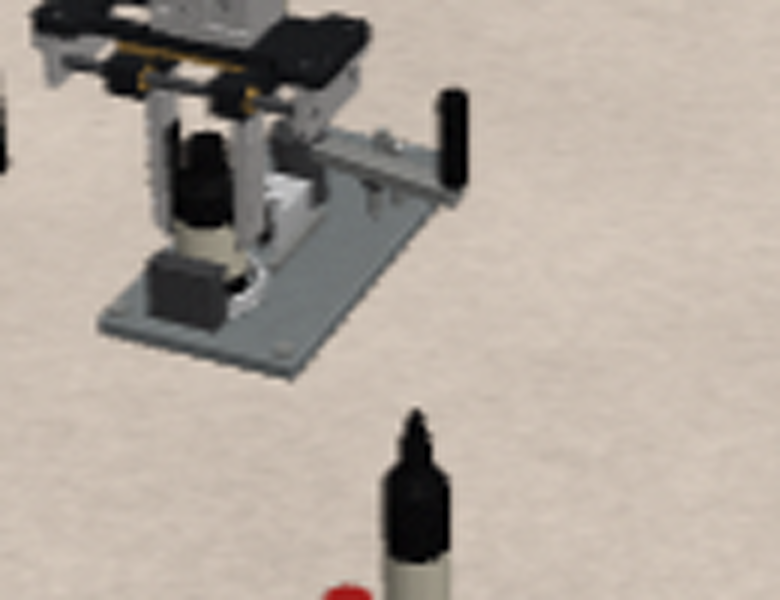

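arm_command:
  series: "0 0 0 -0.001 0.002 0 0.02; 0 0 0 0 0.001 0 0.02; 0 0 0 0 0 0 0.02"

```text
time: 12.2
tool_pos: [0.6075, -0.058, 0.0481]
ee_rot: [-1.57, -0.007, -0.265]
wrist_force: [0.6, 0.6, -1.2]
width: 0.0393
```

arm_command:
  series: "0 0 0.005 -0.003 0.004 0 0.02; 0 0 0 0 0.002 0 0.02; 0 0 0 0 0 0 0.02"

```text
time: 12.5
tool_pos: [0.6082, -0.0581, 0.0483]
ee_rot: [-1.57, -0.012, -0.265]
wrist_force: [-0.5, -0.4, -1.3]
width: 0.0395
```

Run:
```python
from h import *
p,R,o=pose(); print(p,o['ee_rot'],o['width'],o['wrist_force'],o['wrist_torque'],o['joint_torque'],o['qvel'])
for n in('side','wrist','scene'): snap(n,n+'9')
im=cv2.imread('pics/scene9.png')
cv2.imwrite('pics/scene9c.png',cv2.resize(im[130:240,180:310],None,fx=5,fy=5,interpolation=cv2.INTER_CUBIC))
```

```text
[ 0.6081934  -0.05812853  0.04829255] [-1.56973029 -0.01243451 -0.26492564] 0.039457885431807685 [-0.45729928 -0.43560333 -1.26227842] [-0.00450981 -0.07046981  0.03660473] [ 2.40104135e-03 -4.21225905e+01 -2.95145631e+01  7.53852515e-02
 -2.30985205e-02  5.16374675e-04] [ 0.00012295 -0.0072388  -0.00458452  0.00151149  0.01433303  0.00093463]
```

View pics/wrist9.png

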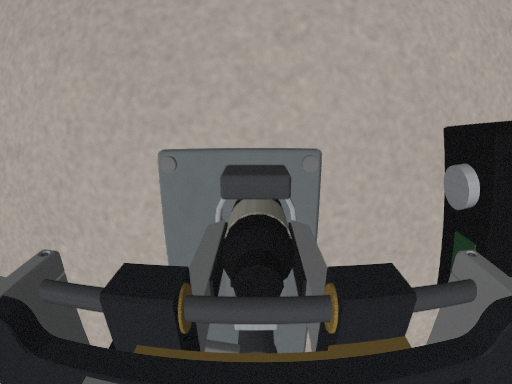

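View pics/scene9c.png

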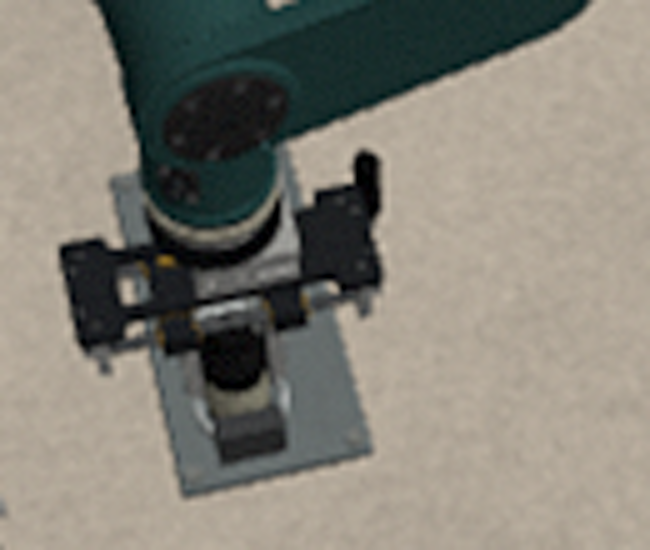

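View pics/side9.png

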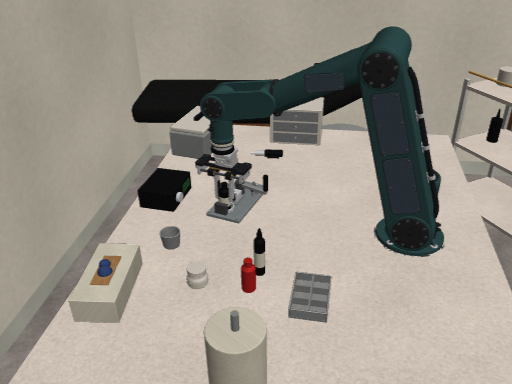

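arm_command:
  series: "0 0 0.012 -0.004 0 0 0.02; 0 0 0 0 0 0 0.02; 0 0 0 0 0 0 0.02"

```text
time: 12.95
tool_pos: [0.6042, -0.057, 0.0479]
ee_rot: [-1.57, 0.001, -0.265]
wrist_force: [0.8, 0.4, 1.6]
width: 0.0396
```

arm_command:
  series: "0 0 0 0 0 0 0.045; 0 0 0 0 0 0 0.06; 0 0 0 0 0 0 0.08; 0 0 0 0 0 0 0.085; 0 0 0 0 0 0 0.085; 0 0 0 0 0 0 0.085; 0 0 0 0 0 0 0.085"

```text
time: 13.65
tool_pos: [0.6033, -0.0568, 0.0464]
ee_rot: [-1.57, 0.003, -0.265]
wrist_force: [0.2, 0.1, -1.1]
width: 0.0846
```

Run:
```python
from fit import *
p,R,o=pose(); print(p,o['ee_rot'],o['width'],o['wrist_force'])
c=[.57557,-.16813,-.26542]
a=np.linspace(0,2*np.pi,40)
for n,(x0,y0,w,h) in dict(wrist=(170,130,200,150),side=(190,160,130,100)).items():
    im,P=snap(n,n+'10'); s=4 if n=='wrist' else 6
    big=cv2.convertScaleAbs(cv2.resize(im[y0:y0+h,x0:x0+w],None,fx=s,fy=s,interpolation=cv2.INTER_CUBIC),alpha=1.4)
    def dr(W,col,cl=False):
        q=(pix(n,P,W)-[x0,y0]+.5)*s-.5; cv2.polylines(big,[q.round().astype(int)],cl,col,1,cv2.LINE_AA)
    for rr in(.026,.030): dr(w_of(c,np.c_[rr*np.cos(a),.115+rr*np.sin(a),0*a+.024]),(0,0,255))
    b=w_of(c,[0,.115,.012])[0]
    for r,z in((.02,0),(.02,.074),(.012,.1)): dr(np.c_[b[0]+r*np.cos(a),b[1]+r*np.sin(a),b[2]+z+0*a],(255,255,0))
    cv2.imwrite(f'pics/{n}10f.png',big)
```

```text
[ 0.60333918 -0.05678054  0.04640218] [-1.56988038  0.00325213 -0.26479747] 0.08455459424096753 [ 0.1988272   0.06216665 -1.09557333]
```

View pics/wrist10f.png

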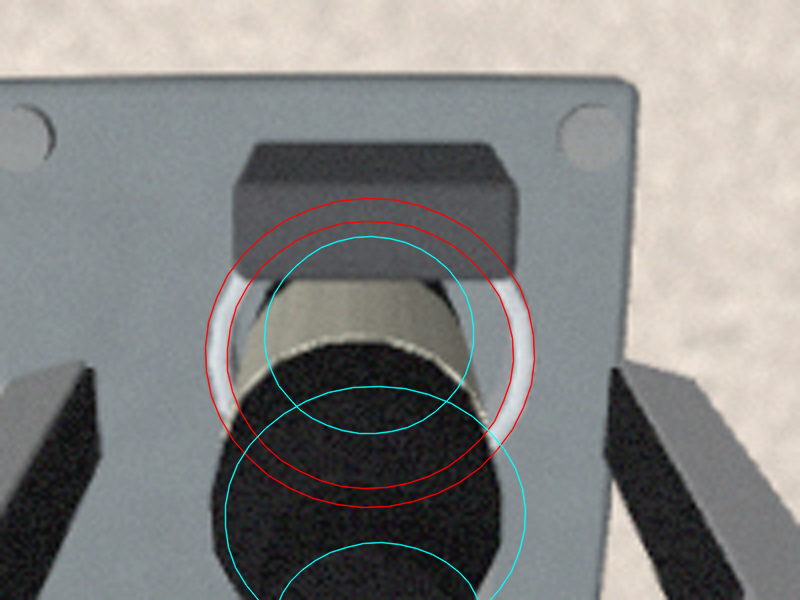

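View pics/side10f.png

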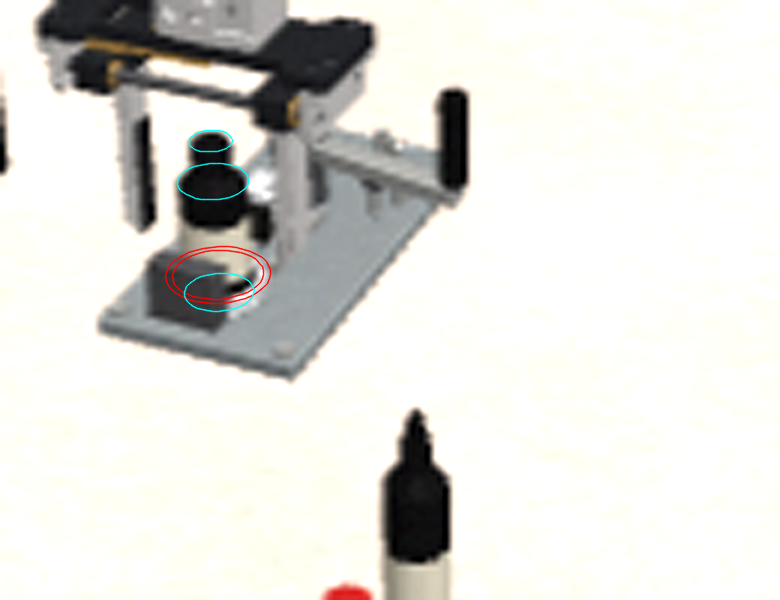

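arm_command:
  series: "0 0 0 0 -0.01 0 0.085; 0 0 0 0 -0.03 0 0.085; 0 0 0 0 -0.04 0 0.085; 0 0 0 0 -0.04 0 0.085; 0 0 0 0 -0.03 0 0.085; 0 0 0 0 0 0 0.085; 0 0 0 0 0 0 0.085"

```text
time: 14.45
tool_pos: [0.6031, -0.0569, 0.2045]
ee_rot: [-1.57, 0.004, -0.265]
wrist_force: [-0.6, 0.2, -0.2]
width: 0.0848
```

Run:
```python
from h import *
p,R,o=pose(); print(p,o['ee_rot'],o['width'],o['wrist_force'])
plan([0.474,-0.1223,0.19],-1.571,0.07,10)
```

```text
[ 0.60307437 -0.05690161  0.2045126 ] [-1.56986311  0.00353959 -0.26487008] 0.08480227032297552 [-0.56362261  0.16556907 -0.20809582]
10 rows
0.000 0.131 -0.000 -0.0107 0.0015 -0.0097 0.07; 0.000 0.131 -0.000 -0.0094 0.0015 -0.0110 0.07; 0.000 0.131 -0.000 -0.0079 0.0015 -0.0121 0.07; 0.000 0.131 -0.000 -0.0062 0.0015 -0.0131 0.07; 0.000 0.131 -0.000 -0.0045 0.0015 -0.0138 0.07; 0.000 0.131 -0.000 -0.0026 0.0015 -0.0142 0.07; 0.000 0.131 -0.000 -0.0008 0.0015 -0.0144 0.07; 0.000 0.131 -0.000 0.0011 0.0015 -0.0144 0.07; 0.000 0.131 -0.000 0.0030 0.0015 -0.0142 0.07; 0.000 0.131 -0.000 0.0048 0.0015 -0.0136 0.07
```

arm_command:
  series: "0 0.13 0 -0.011 0 -0.01 0.07; 0 0.13 0 -0.01 0 -0.011 0.07; 0 0.13 0 -0.008 0 -0.012 0.07; 0 0.13 0 -0.006 0 -0.013 0.07; 0 0.13 0 -0.004 0 -0.014 0.07; 0 0.13 0 -0.003 0 -0.014 0.07; 0 0.13 0 -0.001 0 -0.014 0.07; 0 0.13 0 0.001 0 -0.014 0.07; 0 0.13 0 0.003 0 -0.014 0.07; 0 0.13 0 0.005 0 -0.014 0.07; 0 0 0 0 0 0 0.07; 0 0 0 0 0 0 0.07"

```text
time: 15.65
tool_pos: [0.4578, -0.1178, 0.1833]
ee_rot: [-1.61, 0.012, -1.615]
wrist_force: [-0.5, -0.4, 0.2]
width: 0.0703
```

Run:
```python
from fit import *
p,R,o=pose(); print(p,o['ee_rot'],o['width'],o['wrist_force'])
c=[.57557,-.16813,-.26542]
a=np.linspace(0,2*np.pi,40)
h=2.967; hx,hy=.11*np.cos(h),.11*np.sin(h)
im,P=snap('wrist','w11'); big=cv2.convertScaleAbs(cv2.resize(im,None,fx=1.5,fy=1.5,interpolation=cv2.INTER_CUBIC),alpha=1.4)
def dr(W,col,cl=False):
    q=(pix('wrist',P,W)+.5)*1.5-.5; cv2.polylines(big,[q.round().astype(int)],cl,col,1,cv2.LINE_AA)
for z in(.056,.116): dr(w_of(c,np.c_[hx+.009*np.cos(a),hy+.009*np.sin(a),0*a+z]),(255,255,0))
b=w_of(c,[0,.115,.012])[0]
for r,z in((.02,0),(.02,.074),(.012,.1)): dr(np.c_[b[0]+r*np.cos(a),b[1]+r*np.sin(a),b[2]+z+0*a],(0,255,0))
cv2.imwrite('pics/w11f.png',big)
plan([0.476,-0.1213,0.13],-1.571,0.07,1)
```

```text
[ 0.45779007 -0.11780824  0.18330333] [-1.61043312  0.01164564 -1.61511258] 0.07031975641454175 [-0.51222877 -0.44534313  0.20164688]
1 rows
0.040 -0.044 -0.013 0.0034 0.0524 0.0205 0.07
```

View pics/w11f.png

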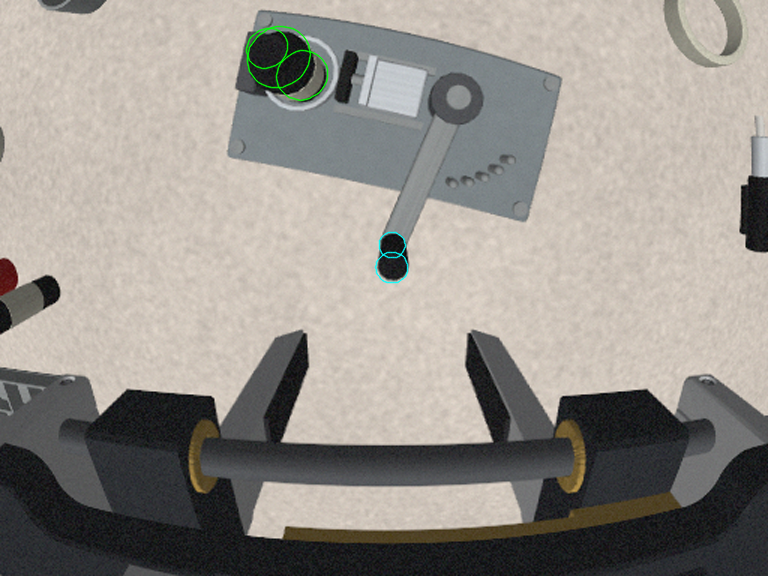

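arm_command:
  series: "0.02 -0.022 -0.006 0.003 0.015 0.012 0.07; 0.02 -0.022 -0.006 0 0.015 0.008 0.07; 0 0 0 0 0 0 0.07; 0 0 0 0 0 0 0.07"

```text
time: 16.1
tool_pos: [0.479, -0.12, 0.1507]
ee_rot: [-1.57, 0.001, -1.561]
wrist_force: [-0.8, -0.2, -0.1]
width: 0.0699
```

Run:
```python
from h import *
p,R,o=pose(); print(p,o['ee_rot'])
plan([0.476,-0.1213,0.13],-1.571,0.07,1)
```

```text
[ 0.47896209 -0.11996055  0.15068882] [-1.57046878e+00  1.40919760e-03 -1.56115955e+00]
1 rows
-0.000 0.010 -0.001 0.0013 0.0207 -0.0030 0.07
```

arm_command:
  series: "0 0.008 0 0.001 0.02 -0.002 0.07; 0 0 0 0 0.025 -0.001 0.07; 0 0 0 0 0.025 0 0.07; 0 0 0 0 0.01 0 0.07; 0 0 0 0 0 0 0.07; 0 0 0 0 0 0 0.07"

```text
time: 16.7
tool_pos: [0.4801, -0.1214, 0.0741]
ee_rot: [-1.563, -0.001, -1.566]
wrist_force: [0.1, 0.4, 0.8]
width: 0.0701
```

Run:
```python
from h import *
p,R,o=pose(); print(p,o['ee_rot'],o['wrist_force'])
plan([0.476,-0.1213,0.068],-1.571,0.07,1)
```

```text
[ 0.48014416 -0.12141805  0.07412253] [-1.56337091e+00 -1.22154670e-03 -1.56591676e+00] [0.05510328 0.36288419 0.78209277]
1 rows
-0.007 0.005 0.001 -0.0001 0.0061 -0.0042 0.07
```

Correct x, then close on the post (with the swing still at rest).

arm_command:
  series: "-0.007 0.005 0 0 0.005 -0.005 0.07; 0 0 0 0 0 0 0.05; 0 0 0 0 0 0 0.03; 0 0 0 0 0 0 0.01; 0 0 0 0 0 0 0; 0 0 0 0 0 0 0; 0 0 0 0 0 0 0; 0 0 0 0 0 0 0"

```text
time: 17.5
tool_pos: [0.4777, -0.122, 0.0737]
ee_rot: [-1.563, -0.003, -1.571]
wrist_force: [-1.0, 3.1, 1.4]
width: 0.0177
```

```bash
cat > q.py <<'E'
from fit import *
C=[.57557,-.16813,-.26542]
def q():
    p,R,o=pose(); d=p[:2]-C[:2]; r=np.hypot(*d); a=np.arctan2(d[1],d[0])-C[2]; a=(a-2.967+np.pi)%(2*np.pi)-np.pi
    t=o['time']
    print('t',round(t,2),'q',a.round(3),'r',r.round(4),'z',p[2].round(4),'rot',np.round(o['ee_rot'],3),'F',np.round(o['wrist_force'],1),'w',round(o['width'],4))
    return a
E
python3 - <<'E'
from q import *
q()
im,P=snap('wrist','w12')
im,P=snap('side','s12'); cv2.imwrite('pics/s12c.png',cv2.resize(im[150:250,190:320],None,fx=5,fy=5,interpolation=cv2.INTER_CUBIC))
E
```

```text
t 17.5 q -0.0 r 0.1082 z 0.0737 rot [-1.563 -0.003 -1.571] F [-1.   3.1  1.4] w 0.0177
```

View pics/w12.png

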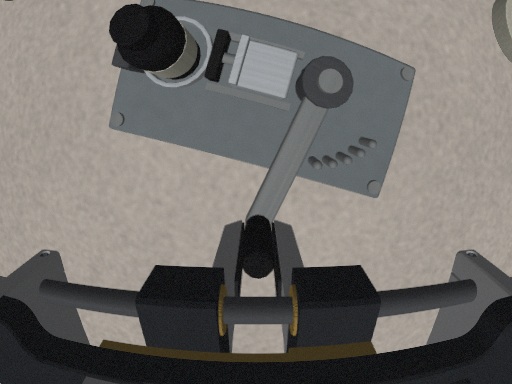

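View pics/s12c.png

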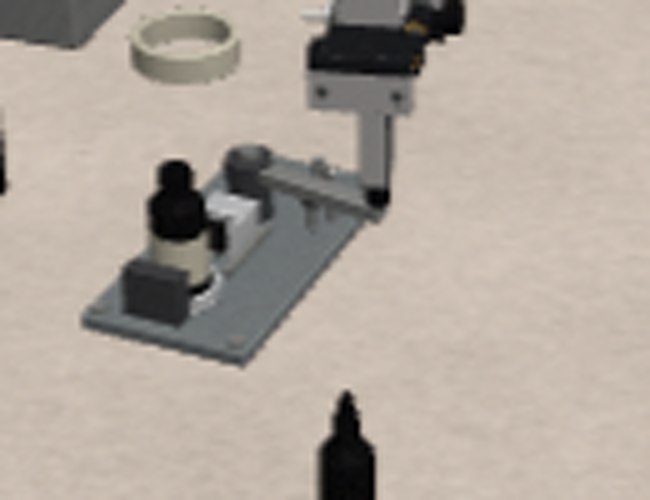

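```bash
cat >> q.py <<'E'
def arc(dq,n,r=.109):
    a0=q(); p,R,_=pose(); prev=p.copy(); pts=[]
    for i in range(1,n+1):
        th=2.967+C[2]+a0+dq*i/n
        pts.append(np.array([C[0]+r*np.cos(th),C[1]+r*np.sin(th),p[2]]))
    for t in pts:
        print("0 0 0 "+" ".join(f"{v:.4f}" for v in R.inv().apply(t-prev))+" 0;",end=" "); prev=t
    rv=(R.inv()*down(-1.571)).as_rotvec(); print('\nrotfix',rv.round(3))
E
python3 -c "
from q import *
arc(.3,6)"
```

```text
t 17.6 q -0.005 r 0.1082 z 0.0737 rot [-1.563 -0.002 -1.571] F [-0.1  1.9  1.5] w 0.0175
0 0 0 0.0046 -0.0000 -0.0029 0; 0 0 0 0.0051 -0.0000 -0.0020 0; 0 0 0 0.0052 -0.0000 -0.0017 0; 0 0 0 0.0053 -0.0000 -0.0015 0; 0 0 0 0.0053 0.0000 -0.0012 0; 0 0 0 0.0054 0.0000 -0.0009 0; 
rotfix [-0.008  0.     0.002]
```

arm_command:
  series: "-0.004 0 0 0.005 0 -0.003 0; -0.004 0 0 0.005 0 -0.002 0; 0 0 0 0.005 0 -0.002 0; 0 0 0 0.005 0 -0.0015 0; 0 0 0 0.005 0 -0.001 0; 0 0 0 0.005 0 -0.001 0"

```text
time: 18.2
tool_pos: [0.4687, -0.1515, 0.0737]
ee_rot: [-1.566, 0.002, -1.57]
wrist_force: [3.1, 3.3, -0.8]
width: 0.0177
```

```bash
python3 -c "
from q import *
arc(.15,3)"
```

```text
t 18.2 q 0.285 r 0.1082 z 0.0737 rot [-1.566  0.002 -1.57 ] F [ 3.1  3.3 -0.8] w 0.0177
0 0 0 0.0053 -0.0000 -0.0015 0; 0 0 0 0.0054 -0.0000 -0.0004 0; 0 0 0 0.0054 -0.0000 -0.0002 0; 
rotfix [-0.004  0.001 -0.002]
```

arm_command:
  series: "0 0 0 0.005 0 -0.001 0; 0 0 0 0.006 0 0 0; 0 0 0 0.006 0 0 0"

```text
time: 18.5
tool_pos: [0.4674, -0.1668, 0.0737]
ee_rot: [-1.566, 0.009, -1.569]
wrist_force: [1.6, 6.2, 1.4]
width: 0.0175
```

```bash
python3 -c "
from q import *
arc(.15,3)"
```

```text
t 18.5 q 0.428 r 0.1082 z 0.0737 rot [-1.566  0.009 -1.569] F [1.6 6.2 1.4] w 0.0175
0 0 0 0.0054 -0.0001 -0.0008 0; 0 0 0 0.0054 -0.0000 0.0003 0; 0 0 0 0.0054 -0.0000 0.0006 0; 
rotfix [-0.004  0.002 -0.009]
```

arm_command:
  series: "0 0 -0.005 0.005 0 0 0; 0 0 -0.004 0.005 0 0 0; 0 0 0 0.005 0 0.0005 0"

```text
time: 18.8
tool_pos: [0.468, -0.1799, 0.0736]
ee_rot: [-1.566, 0.007, -1.569]
wrist_force: [1.0, 11.5, 2.5]
width: 0.0181
```

```bash
python3 -c "
from q import *
arc(.15,3)"
```

```text
t 18.8 q 0.549 r 0.1082 z 0.0736 rot [-1.566  0.007 -1.569] F [ 1.  11.5  2.5] w 0.0181
0 0 0 0.0055 -0.0000 -0.0000 0; 0 0 0 0.0054 -0.0000 0.0010 0; 0 0 0 0.0053 -0.0000 0.0013 0; 
rotfix [-0.005  0.002 -0.007]
```

arm_command:
  series: "0 0 -0.005 0.006 0 0.001 0; 0 0 -0.005 0.006 0 0.001 0; 0 0 0 0.005 0 0.001 0"

```text
time: 19.1
tool_pos: [0.4701, -0.1927, 0.0737]
ee_rot: [-1.568, 0.009, -1.568]
wrist_force: [1.2, 6.8, 1.5]
width: 0.0173
```

```bash
python3 -c "
from q import *
arc(.1,2)"
```

```text
t 19.1 q 0.669 r 0.1083 z 0.0737 rot [-1.568  0.009 -1.568] F [1.2 6.8 1.5] w 0.0173
0 0 0 0.0054 -0.0000 0.0007 0; 0 0 0 0.0052 -0.0000 0.0016 0; 
rotfix [-0.003  0.003 -0.009]
```

arm_command:
  series: "0 0 -0.005 0.005 0 0.001 0; 0 0 -0.005 0.005 0 0.0015 0; 0 0 0 0.004 0 0.0015 0"

```text
time: 19.4
tool_pos: [0.4725, -0.2016, 0.0736]
ee_rot: [-1.572, 0.012, -1.567]
wrist_force: [-1.4, 12.0, 5.3]
width: 0.0174
```

```bash
python3 -c "
from q import *
arc(.1,2)"
```

```text
t 19.4 q 0.754 r 0.1083 z 0.0736 rot [-1.572  0.012 -1.567] F [-1.4 12.   5.3] w 0.0174
0 0 0 0.0054 -0.0001 0.0011 0; 0 0 0 0.0050 -0.0001 0.0020 0; 
rotfix [ 0.001  0.004 -0.012]
```

arm_command:
  series: "0 0 -0.007 0.006 0 0.002 0; 0 0 -0.005 0.005 0 0.002 0"

```text
time: 19.6
tool_pos: [0.4748, -0.2079, 0.0736]
ee_rot: [-1.577, 0.011, -1.566]
wrist_force: [-1.2, 7.9, 3.4]
width: 0.0175
```

```bash
python3 -c "
from q import *
arc(.05,1)"
```

```text
t 19.6 q 0.816 r 0.1084 z 0.0736 rot [-1.577  0.011 -1.566] F [-1.2  7.9  3.4] w 0.0175
0 0 0 0.0053 -0.0001 0.0015 0; 
rotfix [ 0.006  0.005 -0.011]
```

arm_command:
  series: "0.003 0 -0.006 0.004 0 0.0015 0; 0.003 0 -0.005 0.004 0 0.002 0"

```text
time: 19.8
tool_pos: [0.4765, -0.2121, 0.0737]
ee_rot: [-1.575, 0.009, -1.564]
wrist_force: [-1.9, 8.8, 4.1]
width: 0.0176
```

```bash
python3 -c "
from q import *
arc(.03,1)"
```

```text
t 19.8 q 0.858 r 0.1084 z 0.0737 rot [-1.575  0.009 -1.564] F [-1.9  8.8  4.1] w 0.0176
0 0 0 0.0032 -0.0000 0.0008 0; 
rotfix [ 0.004  0.007 -0.009]
```

arm_command:
  series: "0 0 -0.004 0.005 0 0.002 0; 0 0 0 0.004 0 0.002 0"

```text
time: 20.0
tool_pos: [0.4788, -0.2172, 0.0736]
ee_rot: [-1.579, 0.014, -1.563]
wrist_force: [-1.6, 8.4, 2.7]
width: 0.0178
```

```bash
python3 -c "
from q import *
arc(.03,1)"
```

```text
t 20.0 q 0.91 r 0.1085 z 0.0736 rot [-1.579  0.014 -1.563] F [-1.6  8.4  2.7] w 0.0178
0 0 0 0.0031 -0.0001 0.0010 0; 
rotfix [ 0.009  0.008 -0.014]
```

Run:
```python
from q import *
im,P=snap('wrist','w13'); q()
im,P=snap('side','s13'); q()
cv2.imwrite('pics/s13c.png',cv2.resize(im[150:250,190:320],None,fx=5,fy=5,interpolation=cv2.INTER_CUBIC))
im,P=snap('scene','c13'); q()
```

```text
t 20.05 q 0.916 r 0.1085 z 0.0736 rot [-1.579  0.014 -1.563] F [-0.8  7.9  2.2] w 0.0177
t 20.1 q 0.916 r 0.1085 z 0.0736 rot [-1.579  0.013 -1.564] F [-0.1  7.6  2.9] w 0.0178
t 20.15 q 0.916 r 0.1085 z 0.0736 rot [-1.579  0.013 -1.563] F [-0.2  7.4  2.2] w 0.0177
```

View pics/w13.png

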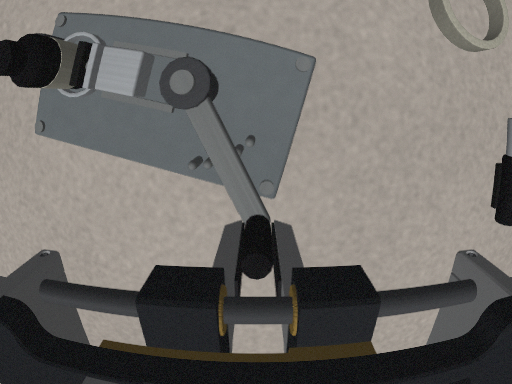

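View pics/s13c.png

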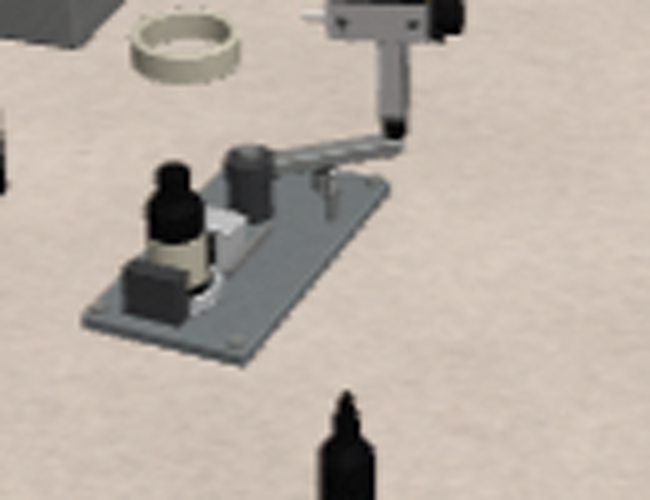

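Run:
```python
from q import *
q(); print(robot.close_job())
```

```text
t 20.15 q 0.916 r 0.1085 z 0.0736 rot [-1.579  0.013 -1.563] F [-0.2  7.4  2.2] w 0.0177
the job is handed in; nothing more can be done
None
```

The black ink bottle is standing in the clamp's seat. The gripper is still holding the lever's handle at the third click, and I handed the job in at 20.2 s.

- **Bottle:** I set it upright in the seat, about 2 mm off centre within the 6 mm of play. I let go before touching the lever.
- **Lever:** It passed pins one to three and never reached the fourth. The last readings, held steady for the final 0.15 s, put the lever at 0.916 rad (target 0.92). The pull at the handle was about 7.5 N, and the fingers were closed to 17.8 mm on the 18 mm post.
- **Grip on the bottle:** The final pictures show the jaw pad against an upright bottle. I could not measure the jaw's pressing force.
- **Other things:** I touched none of them, including the red look-alike. I did not check each one's position again at the end.

- **Reading that disagreed:** While I lowered the bottle, the wrist force did not show touching the seat floor, even where the height said it should be down. It only read about +1.6 N after a small sideways correction. Pictures taken after I let go showed the bottle seated.
- **Click evidence:** The clicks are judged from the lever angle, the rise and fall of the handle force, and the pins seen in the picture. Nothing counts them directly.

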